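# Close the paint box and tuck its flap

## Task

Close the open paint box with a fingertip: push its plywood flap over until it lies flat on the box, then, still pressing it down, push it along by its red step until it is fully home with its edge tucked beneath the brass lip, and take the hand away. Only push: do not reach under or pinch the flap, do not lift or shove the box, and leave the brush jar, the varnish jar and the paint tube where they are.

Things in the scene. Friction and masses are not known exactly. Their poses are not given: they have to be found in the camera images.
- box: Loose wooden paint box, 2.5 to 3.2 kg, 150 (x) x 180 (y) x 50 mm high; origin: centre of its underside, z up, +x away from the robot, give or take 45 degrees. At its -x end a rod along y hinges the flap, which folds over towards +x; on its rim at +x stands a brass lip. Five tubes inside
- flap (a joint): Angle of the plywood flap about the rod, rad: 0 flat on the box, 1.57 upright, at most 1.7. It is 160 mm wide (y), 4 to 115 mm from the rod axis, 5 mm thick (2.5 either side of the axis). A light spring (about 1 N at the step) lifts it to about 0.7 rad if let go untucked; tucked, it springs up some 4 mm against the lip and stays
- hinge_rod (a joint): Travel of the rod, and the flap with it, along slots in the box's +x direction, m: starts near 0, 0.020 is fully home; stays where left (friction about 6 N). Rod axis: box x = -70 mm + travel, 53 mm above the table. With the flap flat its edge is at box x = 45 mm + travel: 10 mm short of the lip's flat part at travel 0, 10 mm under it when home
- step (a point): Foot of the upright face of the red step on the flap's upper (outer) side, mid-width, 72 mm from the rod axis; the face looks to the rod. The step is 6 mm high, 90 mm wide (y), and slopes down to the panel on its other side. Axes turn with the flap: x from rod to free edge, z out of the upper side
- flap_edge (a point): Middle of the flap's free edge, on its upper side, 115 mm from the rod axis; axes as for the step
- lip (a point): Lower front edge of the flat part of the brass lip, mid-width: box x = 55 mm, 59.5 mm above the table; axes as the box. The lip is fixed to the box, 100 mm long (y), open towards box -x; flat top at 62.5 mm, a flared lead-in rising to 66 mm over box x = 50 to 55 mm, a wall behind at x = 69 mm
- flap_back: Grey felt backing (154 x 105 x 2 mm) under the flap, facing the inside of the box: not to be touched. Origin on the rod axis, axes as the flap's
- brush_jar: Loose blue ceramic jar 68 mm across and 100 mm high, with brushes reaching 220 mm high and up to 35 mm from its axis; origin: centre of its underside. Bystander
- varnish_jar: Loose amber jar with a black lid, 60 mm across, 75 mm high; origin: centre of its underside. Bystander
- tube: Loose white and green paint tube lying flat, 102 mm long with its black cap, 34 mm wide, 16 mm high; origin: centre of its underside. Bystander
There are look-alikes about, which are no part of the job. There is more than one size of the box; the job needs the middle-sized.

How it is judged:
On the way, in this order (a step that is already met when the one before it is completed fails the run):
1. the flap is folded over, flat on the box (value of joint flap below 0.08 rad), for 0.1 s.
2. the flap, still down, is pushed home beneath the lip (value of joint hinge_rod above 0.015 m and value of joint flap below 0.07 rad), for 0.2 s.
At the end, for the whole second after the job is handed in: The flap is down (under 0.07 rad) and at least 15 mm of its 20 mm travel home, held beneath the lip; the box stands flat within 40 mm of where it was, and the jars and tube within 30 mm (all of step 2 and linear speed of box below 0.02 m/s and distance of box from where it was at the start of the episode below 0.04 m and height (world z) of box below 0.01 m and angle between box's own z axis and vertical below 0.08 rad and distance of each of brush_jar, varnish_jar, tube from where it was at the start of the episode below 0.03 m); the robot touches nothing.
It fails at once if the fingers touch the flap's felt backing: the flap is pinched or lifted from beneath (contact force between the fingers and flap_back above 0.5 N).
It fails at once if the box is lifted or tipped (height (world z) of box above 0.012 m or angle between box's own z axis and vertical above 0.12 rad).
It fails at once if the box is shoved more than 40 mm (distance of box from where it was at the start of the episode above 0.04 m).
It fails at once if a jar or the paint tube is moved more than 30 mm, lifted or knocked over (distance of any of brush_jar, varnish_jar, tube from where it was at the start of the episode above 0.03 m or angle between any of brush_jar, varnish_jar's own z axis and vertical above 0.4 rad).
It also fails if it takes over 40 s, if anything falls off the work surface, if the arm or the gripper's body presses on something with over 40 N, if the wrist force passes 120 N, or if a joint passes its speed limit or range.

## Robot

A 6-joint arm with a two-finger parallel gripper is mounted at the origin on the work surface. World frame = base frame: x ahead of the robot, y to its left, z up, the work surface at z = 0. Lengths are in m, angles in rad, forces in N, time in s.
With the tool pointing down it reaches from about 0.275 to 0.775 m from the base axis. Payload 14.6 kg.
Tool frame: the origin (TCP) lies midway between the tips of the shut fingers; the grasp point (between the pads) lies 19 mm behind it; z points along the fingers, y is the line along which they close (so a half turn about z gives the same grasp; the last joint's range is limited). The gripper opens to 85 mm and grips with 20 to 120 N. Pads are 22 mm wide; open, the fingers measure 114 mm over their backs; the gripper's body (76 mm by 85 mm) begins 54 mm behind the grasp point. The pads swing forward as they close: fully open they stand 13 mm farther back than shut.
Start: joints at [-1.271, 0.263, -0.048, 1.259, 0, 1.415], TCP at [0.231, -0.472, 0.231] pointing down, gripper open.
Joint ranges: [-2.65, 2.65], [-0.89, 1.7], [-1.18, 1.37], [-2.13, 2.11], [-1.35, 1.29], [-3.14, 3.14]. Speed limits (rad/s): [1.89, 1.89, 2.57, 2.79, 3.14, 3.14].

## Interface

Orientations are given as a unit quaternion [w, x, y, z].
In Python, from workcell import telemetry, cams, bot gives the robot as it stands. The module is installed in compiled form; this text tells all that it offers.
- The arm moves only by the shell command python3 -m handwheel 'ROWS'. ROWS is JSON, a list of rows, each a list of 3 entries, a list of its own where there are three numbers: the opening, from 0 (shut) to 1 (fully open), then the shift along the tool's x, y, z each as a share of 60 cm, from -1 to 1, then the turn about the tool's z as a share of 180 degrees, from -1 to 1. A call has 1 to 10 rows; each row is the pose to reach, as a shift and turn from the pose commanded when the call began, along the tool's axes at that moment, turning the shorter way round; what a row does not reach only later rows make up. A row lasts 1/8 s, in which the tool goes at most 62.5 mm and 10.7 degrees, less where a joint would pass 70% of its speed; a pose out of reach is approached as far as the arm can. A call with a number of a shift or a turn outside -1 to 1 is refused whole. A call with a gripper value outside its range is refused whole. The fingers move at their own pace and stop on an object; the grip force is fixed at half the most. Time passes only in rows, so rows that repeat a pose let the fingers close. It gives the time, the measured TCP pose, the force, the opening and the grip force at its end, in the units of the state.
- telemetry.read_state(): the state, without advancing time (a new reading comes with each control period).
- cams.read_camera(name): name is "scene" or "top" or "wrist"; returns (picture, depth): 480x640x3 uint8, red, green, blue; 480x640 float32, m along the optical axis (not along the pixel's ray), 0 where there is no reading.
- cams.camera_params(name): a dict with "fx", "fy", "cx", "cy" (pixels), "dist" ([k1, k2, p1, p2, k3] as OpenCV has them; the pictures are not rectified), "R" (3x3) and "t" (3): a world point X has camera coordinates R X + t. Camera axes: x right, y down, z forward; pixel columns grow to the right and rows downward; lengths in m; the calibration is good to about 2 mm. A picture is of the moment at which its call begins: read the wrist's pose just before it. camera_params takes no time and is no camera call; for the wrist camera it gives the pose at the moment of the call.
- bot.hand_in(): hands the job in; it is judged then, once.
The state is a dict: "t": time; "joint_pos": joint angles; "joint_vel": joint speeds; "joint_efforts": joint torques, N m; "ee_pos": TCP position; "tool_rot": TCP orientation; "contact_force": force on the tool from outside, world axes, zero at the start; "torque": the same for the moment, N m; "grip_width": finger opening in m; "gripper_force": force on a finger pad.
Only numpy, scipy, OpenCV 4.12 (cv2) and the standard library are available. Lean on these libraries where they do the work, as an engineer would, in place of code of your own. Each camera call takes 0.05 s, during which the arm holds its last target. There are 200 camera calls.

## Working session

There is one attempt and no reset: what is moved stays moved. The work goes in short steps, Python scripts to look and compute and a shell command to move; the robot and the scene stay as the last step left them, time stands still between calls to the robot, and variables do not carry over. Pictures are saved under pics/ and viewed, at most 10 in all, crops included, and the job is handed in when it is done.

```bash
mkdir -p pics; cat > h.py <<'E'
import numpy as np, cv2, json
from workcell import telemetry, cams, bot
def grab(n):
    p=cams.camera_params(n); im,d=cams.read_camera(n); return im,d,p
def cloud(d,p):
    K=np.array([[p['fx'],0,p['cx']],[0,p['fy'],p['cy']],[0,0,1]])
    v,u=np.mgrid[0:480,0:640]
    xy=cv2.undistortPoints(np.stack([u,v],-1).reshape(-1,1,2).astype(float),K,np.array(p['dist'])).reshape(480,640,2)
    c=np.dstack([xy*d[...,None],d])
    w=(c-np.array(p['t']))@np.array(p['R'])
    w[d<=0]=np.nan
    return w
def save(n,im): cv2.imwrite('pics/'+n+'.png',im[...,::-1])
E
python3 - <<'E'
from h import *
s=telemetry.read_state(); print(s['t'],s['ee_pos'],s['tool_rot'],s['grip_width'])
for n in('top','scene'):
    im,d,p=grab(n); save(n,im); np.savez(n,im=im,w=cloud(d,p))
E
```

```text
0.0 [ 0.23053524 -0.47136489  0.23083694] [-5.12283512e-04  9.74253373e-01  2.25455316e-01 -5.15182696e-05] 0.08547984233304158
```

View pics/top.png

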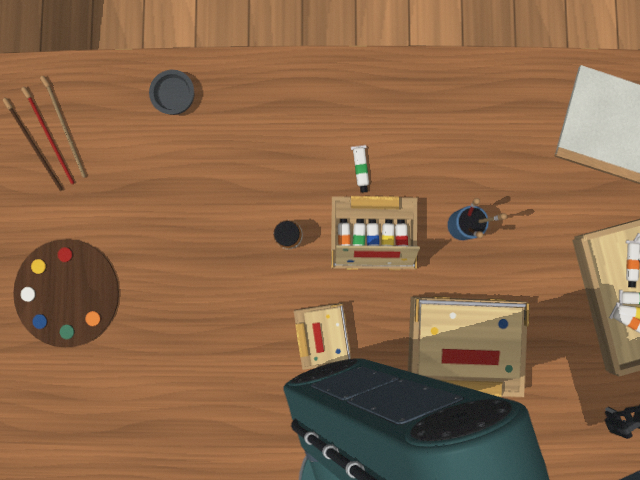

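View pics/scene.png

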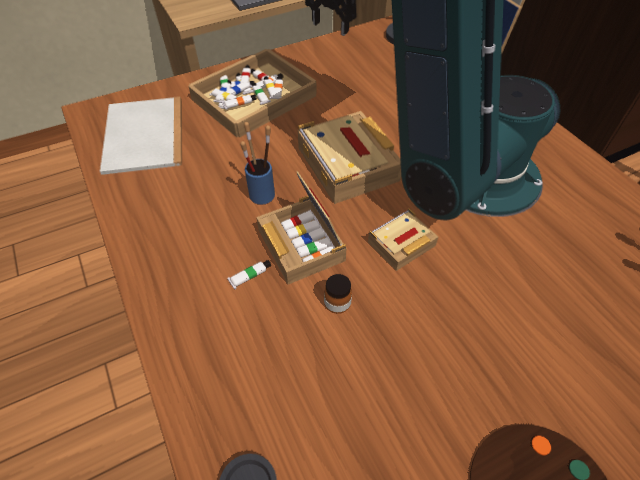

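Candidates for the paint box: the small closed one (322,336), the large closed one (468,345) and the open, tube-filled one (375,233), which is middle-sized. I choose the last. The lip is at (375,201), the red step at (377,255), the brush jar at (468,222), the varnish jar at (288,234) and the tube at (361,168). Next comes a crop and measurement.

```bash
python3 - <<'E'
from h import *
z=np.load('top.npz'); im,w=z['im'],z['w']
save('crop',cv2.resize(im[130:290,260:520],None,fx=3,fy=3,interpolation=cv2.INTER_CUBIC))
hsv=cv2.cvtColor(im,cv2.COLOR_RGB2HSV)
sub=np.zeros((480,640),bool); sub[185:280,325:425]=1
# box rim: height 45..56mm
rim=sub&(w[...,2]>.044)&(w[...,2]<.056)
r=cv2.minAreaRect(w[rim][:,:2].astype(np.float32)*1000); print('rim',r, rim.sum())
lip=sub&(w[...,2]>.058)&(w[...,2]<.069)&(np.arange(480)[:,None]<215)
r=cv2.minAreaRect(w[lip][:,:2].astype(np.float32)*1000); print('lip',r,np.median(w[lip],0),lip.sum())
red=sub&((hsv[...,0]<6)|(hsv[...,0]>174))&(hsv[...,1]>150)&(np.arange(480)[:,None]>248)
print('step',np.median(w[red],0),red.sum())
# flap plane
f=sub&(w[...,2]>.075); P=w[f]; print('flap',len(P)); c=P.mean(0); n=np.linalg.svd(P-c)[2][2]; n*=np.sign(n[2]); print(c,n,P[:,2].max(), P.min(0),P.max(0))
for nm,(u,v) in dict(brush=(468,222),var=(288,234),tube=(361,168)).items():
    print(nm,np.nanmedian(w[v-3:v+4,u-3:u+4].reshape(-1,3),0))
E
```

```text
rim ((546.4310302734375, -18.27862548828125), (180.16290283203125, 151.21774291992188), 88.34829711914062) 1733
lip ((607.4492797851562, -38.675621032714844), (136.4044952392578, 26.17413902282715), 89.51805877685547) [ 0.609423   -0.02299827  0.0631028 ] 537
step [ 0.49969875 -0.01516257  0.13491611] 251
flap 1372
[ 0.50124497 -0.01735876  0.12827854] [-0.95131046  0.01542445  0.30784816] 0.16962090328972726 [ 0.48421914 -0.09885476  0.07516924] [0.51663029 0.06138676 0.1696209 ]
brush [ 0.56455604 -0.20632304  0.10073944]
var [0.54255112 0.15961737 0.07507683]
tube [0.68821336 0.00597405 0.01712727]
```

View pics/crop.png

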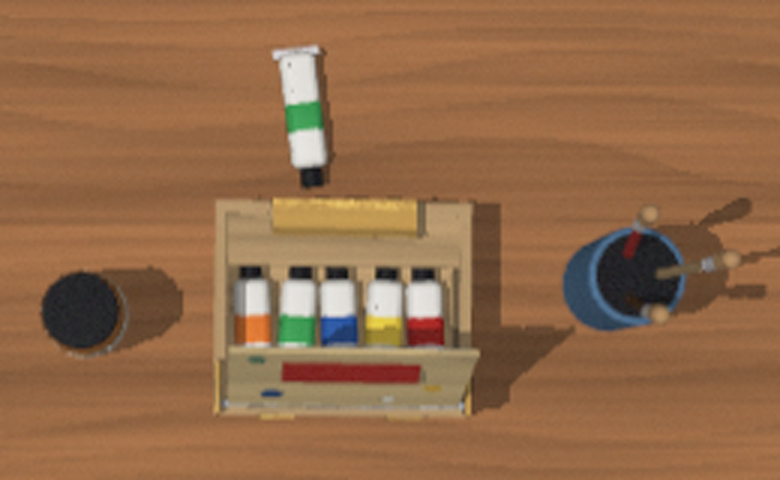

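The crop shows the open box with five tubes, its flap standing at about 1.26 rad, the step at crop (350,372) and the lip at (345,215). Box centre is (0.546, -0.018), yaw about -1.3°. I'll shut the fingers, move behind the flap and turn.

```bash
python3 -m handwheel '[[0,[0.63,-0.533,0],-0.848],[0,[0.63,-0.533,0],-0.848],[0,[0.63,-0.533,0],-0.848],[0,[0.63,-0.533,0],-0.848],[0,[0.63,-0.533,0],-0.848],[0,[0.63,-0.533,0],-0.848],[0,[0.63,-0.533,0],-0.848],[0,[0.63,-0.533,0],-0.848],[0,[0.63,-0.533,0],-0.848],[0,[0.63,-0.533,0],-0.848]]'
cat >> h.py <<'E'
def to(x,y,z,head):
    s=telemetry.read_state(); q=s['tool_rot']; R=np.eye(3)
    from scipy.spatial.transform import Rotation as T
    R=T.from_quat([q[1],q[2],q[3],q[0]]).as_matrix(); h=np.degrees(np.arctan2(R[1,0],R[0,0]))
    d=R.T@(np.array([x,y,z])-s['ee_pos'])/.6
    print('t',round(s['t'],2),'ee',np.round(s['ee_pos'],4),'head',round(h,2),'F',np.round(s['contact_force'],1),'w',round(s['grip_width'],4))
    print('shift',np.round(d,4),'turn',round(-((head-h+180)%360-180)/180,4),'tilt',np.round(R[2],4))
E
python3 -c "from h import *; to(.43,-.0155,.115,178.7)"
```

```text
t: 1.35
ee_pos: [0.4297, -0.0173, 0.231]
tool_rot: [-0.0, 0.391, 0.92, -0.0]
contact_force: [0.5, -1.1, -0.2]
grip_width: -0.0
gripper_force: 0.0
t 1.35 ee [ 0.4297 -0.0173  0.231 ] head 133.97 F [ 0.5 -1.1 -0.2] w -0.0
shift [0.0017 0.0025 0.1933] turn -0.2485 tilt [ 6.e-04 -4.e-04 -1.e+00]
```

```bash
python3 -m handwheel '[[0,[0,0,0],-0.2485],[0,[0,0,0],-0.2485],[0,[0,0,0.09],-0.2485],[0,[0,0,0.193],-0.2485],[0,[0,0,0.193],-0.2485],[0,[0,0,0.193],-0.2485]]'
python3 - <<'E'
from h import *
to(.47,-.0165,.115,178.7)
a,_,_=grab('wrist'); b,_,_=grab('scene')
save('m1',np.hstack([cv2.resize(a,(400,300)),cv2.resize(b[100:340,200:520],(400,300))]))
E
```

```text
t: 2.1
ee_pos: [0.4306, -0.0185, 0.1173]
tool_rot: [0.001, 0.017, 1.0, -0.0]
contact_force: [0.0, -0.0, -0.2]
grip_width: 0.0
gripper_force: 0.0
t 2.1 ee [ 0.4306 -0.0185  0.1173] head 178.03 F [ 0.  -0.  -0.2] w 0.0
shift [-0.0655  0.0056  0.004 ] turn -0.0037 tilt [-1.3e-03 -2.0e-04 -1.0e+00]
```

View pics/m1.png

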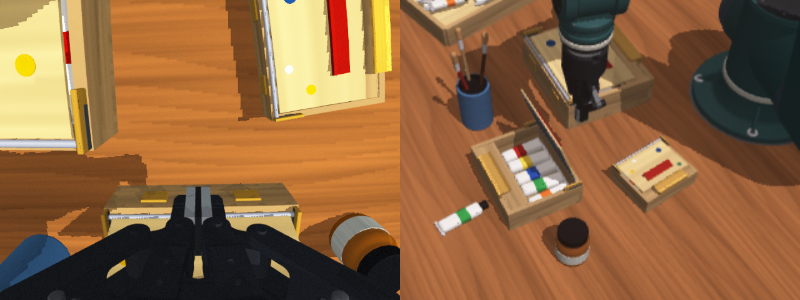

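The wrist view shows the fingertips (200,215) behind the flap hinge line. In the scene view they stand on the outer side of the still-open flap, with nothing in the way. Start folding.

```bash
python3 -m handwheel '[[0,[-0.06,0.004,0.01],-0.004],[0,[-0.083,0.005,0.011],-0.004],[0,[-0.095,0.005,0.016],-0.004],[0,[-0.106,0.006,0.021],-0.004],[0,[-0.118,0.006,0.03],-0.004],[0,[-0.129,0.007,0.039],-0.004],[0,[-0.129,0.007,0.039],-0.004]]'
cat >> h.py <<'E'
def flap():
    im,d,p=grab('scene'); w=cloud(d,p); return im,w
E
python3 - <<'E'
from h import *
to(.5174,-.0175,.078,178.7)
a,_,_=grab('top'); b,_,_=grab('scene')
save('m2',np.hstack([cv2.resize(a[130:310,240:480],(400,300)),cv2.resize(b[150:300,230:430],(400,300))]))
E
```

```text
t: 3.08
ee_pos: [0.5072, -0.0165, 0.0915]
tool_rot: [-0.0, 0.009, 1.0, 0.0]
contact_force: [0.4, 0.2, 0.6]
grip_width: 0.0003
gripper_force: 0.0
t 3.08 ee [ 0.5072 -0.0165  0.0915] head 178.94 F [0.4 0.2 0.6] w 0.0003
shift [-0.017  -0.0014  0.0225] turn 0.0013 tilt [ 8.e-04  2.e-04 -1.e+00]
```

View pics/m2.png

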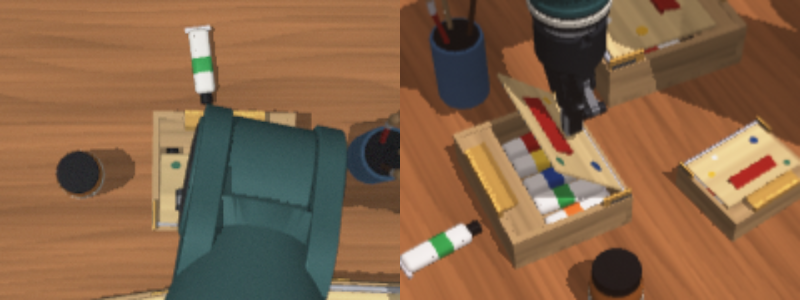

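The fold is going well: the tip (scene panel ~(575,130)) sits on the panel just behind the red step, with the flap at about 0.7 rad. I'll continue down to flat.

```bash
python3 -m handwheel '[[0,[-0.011,-0.001,0.012],0],[0,[-0.016,-0.001,0.023],0],[0,[-0.02,-0.001,0.033],0],[0,[-0.023,-0.001,0.042],0],[0,[-0.025,-0.001,0.051],0],[0,[-0.026,-0.001,0.058],0],[0,[-0.026,-0.001,0.063],0],[0,[-0.026,-0.001,0.063],0]]'
python3 -c "from h import *; to(.53,-.0175,.053,178.7)"
```

```text
t: 4.18
ee_pos: [0.523, -0.0175, 0.055]
tool_rot: [0.0, 0.009, 1.0, -0.0]
contact_force: [-2.4, -0.2, 14.6]
grip_width: -0.0006
gripper_force: 7.1
t 4.17 ee [ 0.523  -0.0175  0.055 ] head 178.94 F [-2.4 -0.2 14.6] w -0.0006
shift [-0.0117  0.0001  0.0033] turn 0.0013 tilt [-1.e-03 -2.e-04 -1.e+00]
```

Flat, with a press of about 15 N. Now push along against the step.

```bash
python3 -m handwheel '[[0,[-0.008,0,0],0],[0,[-0.016,0,0],0],[0,[-0.022,0,0],0],[0,[-0.028,0,0],0],[0,[-0.034,0,0],0],[0,[-0.04,0,0],0],[0,[-0.04,0,0],0]]'
python3 - <<'E'
from h import *
to(.557,-.0175,.053,178.7)
a,_,_=grab('top'); b,_,_=grab('scene')
save('m3',np.hstack([cv2.resize(a[130:310,240:480],(400,300)),cv2.resize(b[150:300,230:430],(400,300))]))
E
```

```text
t: 5.05
ee_pos: [0.5452, -0.0177, 0.0546]
tool_rot: [-0.001, 0.009, 1.0, -0.0]
contact_force: [-10.9, -0.3, 18.4]
grip_width: -0.0001
gripper_force: 9.3
t 5.05 ee [ 0.5452 -0.0177  0.0546] head 178.94 F [-10.9  -0.3  18.4] w -0.0001
shift [-0.0196  0.0007  0.0026] turn 0.0013 tilt [ 2.5e-03 -2.0e-04 -1.0e+00]
```

View pics/m3.png

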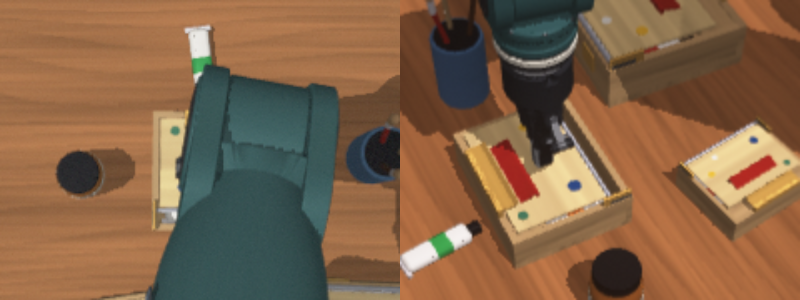

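The flap lies flat and is sliding towards the lip (scene panel ~(490,170)), and the box has not moved. Continue to the end.

```bash
python3 -m handwheel '[[0,[-0.006,0,0],0],[0,[-0.011,0,0],0],[0,[-0.015,0,0],0],[0,[-0.018,0,0],0],[0,[-0.018,0,0],0]]'
cat > m.py <<'E'
from h import *
im,d,p=grab('scene'); w=cloud(d,p); hsv=cv2.cvtColor(im,cv2.COLOR_RGB2HSV)
sub=np.zeros((480,640),bool); sub[200:285,255:350]=1
red=sub&((hsv[...,0]<6)|(hsv[...,0]>174))&(hsv[...,1]>150)&(w[...,2]>.052)
br=sub&(hsv[...,0]>15)&(hsv[...,0]<25)&(hsv[...,1]>150)&(w[...,2]>.058)&(w[...,2]<.07)
for n,k in(('step',red),('lip',br)): print(n,k.sum(),np.round(np.percentile(w[k],[5,50,95],axis=0),4).tolist())
E
python3 -c "from h import *; to(.557,-.0175,.053,178.7)"; python3 m.py
```

```text
t: 5.78
ee_pos: [0.556, -0.0179, 0.0545]
tool_rot: [-0.001, 0.009, 1.0, -0.0]
contact_force: [-10.3, 0.0, 14.7]
grip_width: -0.0001
gripper_force: 7.7
t 5.78 ee [ 0.556  -0.0179  0.0545] head 178.94 F [-10.3   0.   14.7] w -0.0001
shift [-0.0016  0.0007  0.0025] turn 0.0013 tilt [ 2.4e-03 -1.0e-04 -1.0e+00]
step 300 [[0.5712, -0.0594, 0.0543], [0.581, -0.0189, 0.0581], [0.5907, 0.0211, 0.0619]]
lip 404 [[0.4973, -0.0643, 0.0593], [0.6084, -0.0126, 0.0623], [0.6218, 0.0682, 0.0654]]
```

```bash
python3 -m handwheel '[[0,[-0.003,0,0],0],[0,[-0.006,0,0],0],[0,[-0.008,0,0],0],[0,[-0.008,0,0],0]]'
python3 -c "from h import *; to(.557,-.0175,.053,178.7)"; python3 m.py
```

```text
t: 6.32
ee_pos: [0.5594, -0.0179, 0.0543]
tool_rot: [-0.003, 0.009, 1.0, -0.0]
contact_force: [-17.3, -0.6, 20.1]
grip_width: -0.0003
gripper_force: 12.7
t 6.33 ee [ 0.5594 -0.0179  0.0543] head 178.93 F [-17.3  -0.6  20.1] w -0.0003
shift [0.004  0.0006 0.0022] turn 0.0013 tilt [ 5.e-03 -2.e-04 -1.e+00]
step 299 [[0.5712, -0.06, 0.054], [0.5808, -0.0187, 0.058], [0.5907, 0.0196, 0.0616]]
lip 422 [[0.4983, -0.0643, 0.0592], [0.6088, -0.0135, 0.0622], [0.6217, 0.0682, 0.0654]]
```

The force rose to 17 N while the step stayed still, so the end stop is reached. Take the hand straight up and check.

```bash
python3 -m handwheel '[[0,[0.004,0,-0.006],0],[0,[0.006,0,-0.03],0],[0,[0.006,0,-0.1],0],[0,[0.006,0,-0.2],0],[0,[0.1,0,-0.25],0],[0,[0.2,0,-0.25],0],[0,[0.25,0,-0.25],0],[0,[0.25,0,-0.25],0]]'
python3 m.py; python3 - <<'E'
from h import *
to(.5,0,.2,178.7)
a,d,p=grab('top'); w=cloud(d,p); b,_,_=grab('scene')
sub=np.zeros((480,640),bool); sub[185:280,325:425]=1
k=sub&(w[...,2]>.045)&(w[...,2]<.07); print(cv2.minAreaRect(w[k][:,:2].astype(np.float32)*1000))
save('m4',np.hstack([cv2.resize(a[130:310,240:480],(400,300)),cv2.resize(b[150:300,230:430],(400,300))]))
E
```

```text
t: 7.38
ee_pos: [0.4111, -0.0152, 0.2054]
tool_rot: [0.001, 0.009, 1.0, -0.0]
contact_force: [0.7, 0.2, 0.4]
grip_width: -0.0001
gripper_force: 0.0
step 303 [[0.5709, -0.0607, 0.0581], [0.5807, -0.0193, 0.0616], [0.5906, 0.0202, 0.0646]]
lip 421 [[0.4982, -0.0654, 0.059], [0.6088, -0.0149, 0.062], [0.6218, 0.068, 0.0653]]
t 7.42 ee [ 0.4124 -0.0154  0.2053] head 178.92 F [-0.3 -0.1 -0.4] w 0.0002
shift [-0.1454  0.0285  0.0091] turn 0.0012 tilt [-1.9e-03 -4.0e-04 -1.0e+00]
((546.5036010742188, -18.595230102539062), (180.71670532226562, 150.556640625), 88.4618911743164)
```

View pics/m4.png

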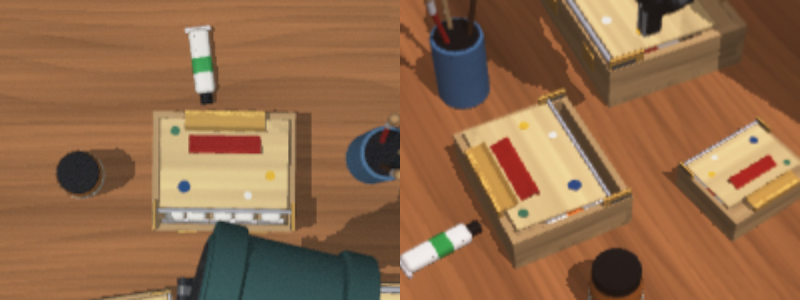

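The flap lies flat with its edge under the lip (top panel (225,120)). The step has moved home and the box and bystanders haven't moved. Hand in.

```bash
python3 -c "from workcell import bot; print(bot.hand_in())"
```

```text
the job is handed in; nothing more can be done
None
```

The paint box is closed: the flap is folded flat and pushed home under the brass lip, the box and bystanders are where they were in the last pictures, the hand is clear, and the job is handed in (no verdict came back).

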